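# Set the toy train's passengers down on the platform in riding order

### The arm

A 6-joint arm with a two-finger parallel gripper is mounted at the origin on the work surface. World frame = base frame: x ahead of the robot, y to its left, z up, the work surface at z = 0. Lengths are in m, angles in rad, forces in N, time in s.
With the tool pointing down it reaches from about 0.375 to 0.975 m from the base axis. Payload 3.8 kg.
Tool frame: the origin (TCP) lies midway between the tips of the shut fingers; the grasp point (between the pads) lies env.grip_depth behind it (env.grip_depth is the distance from the TCP to the grasp point, in m); z points along the fingers, y is the line along which they close (so a half turn about z gives the same grasp; the last joint's range is limited). The gripper opens to 85 mm and grips with 20 to 120 N. Pads are 22 mm wide; open, the fingers measure 114 mm over their backs; the gripper's body (76 mm by 85 mm) begins 54 mm behind the grasp point. The pads swing forward as they close: fully open they stand 13 mm farther back than shut.
Start: joints at [1.111, 0.264, 1.604, -0, 1.274, -0.037], TCP at [0.277, 0.616, 0.231] pointing down, gripper open.
Joint ranges: [-2.63, 2.63], [-0.94, 2.18], [0.31, 2.57], [-1.31, 4.45], [0, 2.66], [-2.55, 2.55]. Speed limits (rad/s): [2.57, 2.57, 3.14, 3.14, 3.14, 3.14].

### API

Orientations are given as a unit quaternion [w, x, y, z].
In Python, from station import env gives the robot as it stands. The module is installed in compiled form; this text tells all that it offers.
- The arm moves only by the tool send_rows, never from a script. Its argument "commands" is a list of rows, each an object with "slide": the shift along the tool's x, y, z in cm, a list of three; "delta_rot": the turn, a rotation vector about the tool's x, y, z in rad, a list of three; "fingers": the finger opening in cm, from 0 to 8.54. A call has 1 to 10 rows; each row shifts and turns the commanded pose from where the row before left it, along the tool's axes as they then stand; what a row does not reach is not made up. A row lasts 1/8 s, in which the tool goes at most 62.5 mm and 10.7 degrees, less where a joint would pass 70% of its speed; a pose out of reach is approached as far as the arm can. A call is refused whole if a number of a shift passes 6.25 or a number of a turn 0.188, either way. A call with a gripper value outside its range is refused whole. The fingers move at their own pace and stop on an object; "grip_force" is the grip in N (left out, the last holds). Time passes only in rows, so rows that do not move let the fingers close. It gives the time, the measured TCP pose, the force, the opening and the grip force at its end, in the units of the state.
- env.observe(): the state, without advancing time (a new reading comes with each control period).
- env.snapshot(name): name is "scene" or "top" or "wrist"; returns (picture, depth): 384x512x3 uint8, red, green, blue; 384x512 float32, m along the optical axis (not along the pixel's ray), 0 where there is no reading.
- env.get_calibration(name): a dict with "mtx" (3x3 intrinsics, pixels), "eye" and "rotation" of the camera in the world. Camera axes: x right, y up, looking along -z (the intrinsics and any distortion apply to the point x, -y, -z); pixel columns grow to the right and rows downward; lengths in m; the calibration is good to about 2 mm. The wrist camera is an equidistant fisheye: a pixel r from the principal point sees the ray r / f radians off the axis. A picture is of the moment at which its call begins: read the wrist's pose just before it. get_calibration takes no time and is no camera call; for the wrist camera it gives the pose at the moment of the call.
- env.sign_off(): hands the job in; it is judged then, once.
The state is a dict: "clock": time; "q": joint angles; "joint_velocities": joint speeds; "joint_torque": joint torques, N m; "position": TCP position; "eef_rot": TCP orientation; "contact_force": force on the tool from outside, world axes, zero at the start; "ft_torque": the same for the moment, N m; "grip_width": opening from 0.0 (shut) to 1.0 (fully open); "finger_force": force on a finger pad.
Only numpy, scipy, OpenCV 4.12 (cv2) and the standard library are available. Lean on these libraries where they do the work, as an engineer would, in place of code of your own. Each camera call takes 0.05 s, during which the arm holds its last target. There are 200 camera calls.

### The job

Take the four peg passengers out of the toy train and stand them on the station platform in the order they rode: the one from the wagon next to the engine in the standing place beside the station house, the one from the second wagon in the next place, and so on to the last. Stand each upright in its round place, set it down gently, and let none of them fall.

Things in the scene. Friction and masses are not known exactly. Their poses are not given: they have to be found in the camera images.
- doll_red: The red passenger: wooden peg figure 84 mm tall, about 50 g: a straight red cylinder 36 mm in diameter (pale band) up to 49 mm, then shoulders, a bare wood head 27 mm in diameter, a red cap. Origin: centre of its underside; z up; faces any way. At the start it stands loose in the red wagon, within 9 mm of the wagon's middle, neighbours 100 mm off.
- doll_yellow: The yellow passenger: wooden peg figure 84 mm tall, about 50 g: a straight yellow cylinder 36 mm in diameter (pale band) up to 49 mm, then shoulders, a bare wood head 27 mm in diameter, a yellow cap. Origin: centre of its underside; z up; faces any way. At the start it stands loose in the yellow wagon, within 9 mm of the wagon's middle, neighbours 100 mm off.
- doll_green: The green passenger: wooden peg figure 84 mm tall, about 50 g: a straight green cylinder 36 mm in diameter (pale band) up to 49 mm, then shoulders, a bare wood head 27 mm in diameter, a green cap. Origin: centre of its underside; z up; faces any way. At the start it stands loose in the green wagon, within 9 mm of the wagon's middle, neighbours 100 mm off.
- doll_blue: The blue passenger: wooden peg figure 84 mm tall, about 50 g: a straight blue cylinder 36 mm in diameter (pale band) up to 49 mm, then shoulders, a bare wood head 27 mm in diameter, a blue cap. Origin: centre of its underside; z up; faces any way. At the start it stands loose in the blue wagon, within 9 mm of the wagon's middle, neighbours 100 mm off.
- wagon_red: The red open wagon, 86 mm long (y axis, along the train), 56 mm wide (x), fixed on the track. Origin: its middle at wheel level, 12 mm above the bench; floor 26 mm and thin wall tops 42 mm above the origin; inside 46 x 76 mm. The four wagons form one straight row, 100 mm from middle to middle, in an order that changes.
- wagon_yellow: The yellow open wagon, 86 mm long (y axis, along the train), 56 mm wide (x), fixed on the track. Origin: its middle at wheel level, 12 mm above the bench; floor 26 mm and thin wall tops 42 mm above the origin; inside 46 x 76 mm. The four wagons form one straight row, 100 mm from middle to middle, in an order that changes.
- wagon_green: The green open wagon, 86 mm long (y axis, along the train), 56 mm wide (x), fixed on the track. Origin: its middle at wheel level, 12 mm above the bench; floor 26 mm and thin wall tops 42 mm above the origin; inside 46 x 76 mm. The four wagons form one straight row, 100 mm from middle to middle, in an order that changes.
- wagon_blue: The blue open wagon, 86 mm long (y axis, along the train), 56 mm wide (x), fixed on the track. Origin: its middle at wheel level, 12 mm above the bench; floor 26 mm and thin wall tops 42 mm above the origin; inside 46 x 76 mm. The four wagons form one straight row, 100 mm from middle to middle, in an order that changes.
- engine: The train's fixed engine: white with orange stripes and roof, cab in the middle, 112 mm long, 56 mm wide, top 98 mm above the bench. It heads the row of wagons at either end (changes); a small black-and-white buffer stop stands at the other end. Origin: its middle at wheel level, 12 mm above the bench, 115 mm from the middle of the nearest wagon.
- platform: Fixed oak station platform 420 (y) x 90 (x) x 24 mm, nearer or farther than the train. Origin: centre of its underside, on the bench. House with terracotta roof, 72 mm long, 107 mm high, at its +y end, centred at y = +168. Four empty round wells (standing places), 54 mm wide, 12 mm deep, floor 12 mm above the bench, at x = 0, y = +75 (next to the house), -5, -85, -165 mm.
There are look-alikes about, which are no part of the job. Leave any pink or purple look-alike of the doll_red alone.

How it is judged:
At the end, for the whole second after the job is handed in: Every passenger stands upright (0.15 rad) and at rest on the floor of a round place, its foot within 14 mm of the place's centre; the place counted from the station house has the same number as its own coloured wagon counted from the engine (((horizontal distance between wagon_red and engine between 0.075 and 0.155 m and x of doll_red in the frame of platform between -0.014 and 0.014 m and y of doll_red in the frame of platform between 0.061 and 0.089 m) or (horizontal distance between wagon_red and engine between 0.175 and 0.255 m and x of doll_red in the frame of platform between -0.014 and 0.014 m and y of doll_red in the frame of platform between -0.019 and 0.009 m) or (horizontal distance between wagon_red and engine between 0.275 and 0.355 m and x of doll_red in the frame of platform between -0.014 and 0.014 m and y of doll_red in the frame of platform between -0.099 and -0.071 m) or (horizontal distance between wagon_red and engine between 0.375 and 0.455 m and x of doll_red in the frame of platform between -0.014 and 0.014 m and y of doll_red in the frame of platform between -0.179 and -0.151 m)) and z of doll_red in the frame of platform between 0.008 and 0.017 m and angle between each of doll_red, doll_yellow, doll_green, doll_blue's own z axis and vertical below 0.15 rad and linear speed of each of doll_red, doll_yellow, doll_green, doll_blue below 0.03 m/s and ((horizontal distance between wagon_yellow and engine between 0.075 and 0.155 m and x of doll_yellow in the frame of platform between -0.014 and 0.014 m and y of doll_yellow in the frame of platform between 0.061 and 0.089 m) or (horizontal distance between wagon_yellow and engine between 0.175 and 0.255 m and x of doll_yellow in the frame of platform between -0.014 and 0.014 m and y of doll_yellow in the frame of platform between -0.019 and 0.009 m) or (horizontal distance between wagon_yellow and engine between 0.275 and 0.355 m and x of doll_yellow in the frame of platform between -0.014 and 0.014 m and y of doll_yellow in the frame of platform between -0.099 and -0.071 m) or (horizontal distance between wagon_yellow and engine between 0.375 and 0.455 m and x of doll_yellow in the frame of platform between -0.014 and 0.014 m and y of doll_yellow in the frame of platform between -0.179 and -0.151 m)) and z of doll_yellow in the frame of platform between 0.008 and 0.017 m and ((horizontal distance between wagon_green and engine between 0.075 and 0.155 m and x of doll_green in the frame of platform between -0.014 and 0.014 m and y of doll_green in the frame of platform between 0.061 and 0.089 m) or (horizontal distance between wagon_green and engine between 0.175 and 0.255 m and x of doll_green in the frame of platform between -0.014 and 0.014 m and y of doll_green in the frame of platform between -0.019 and 0.009 m) or (horizontal distance between wagon_green and engine between 0.275 and 0.355 m and x of doll_green in the frame of platform between -0.014 and 0.014 m and y of doll_green in the frame of platform between -0.099 and -0.071 m) or (horizontal distance between wagon_green and engine between 0.375 and 0.455 m and x of doll_green in the frame of platform between -0.014 and 0.014 m and y of doll_green in the frame of platform between -0.179 and -0.151 m)) and z of doll_green in the frame of platform between 0.008 and 0.017 m and ((horizontal distance between wagon_blue and engine between 0.075 and 0.155 m and x of doll_blue in the frame of platform between -0.014 and 0.014 m and y of doll_blue in the frame of platform between 0.061 and 0.089 m) or (horizontal distance between wagon_blue and engine between 0.175 and 0.255 m and x of doll_blue in the frame of platform between -0.014 and 0.014 m and y of doll_blue in the frame of platform between -0.019 and 0.009 m) or (horizontal distance between wagon_blue and engine between 0.275 and 0.355 m and x of doll_blue in the frame of platform between -0.014 and 0.014 m and y of doll_blue in the frame of platform between -0.099 and -0.071 m) or (horizontal distance between wagon_blue and engine between 0.375 and 0.455 m and x of doll_blue in the frame of platform between -0.014 and 0.014 m and y of doll_blue in the frame of platform between -0.179 and -0.151 m)) and z of doll_blue in the frame of platform between 0.008 and 0.017 m); the robot touches nothing.
It fails at once if a passenger falls over (leans more than 1 rad) (angle between any of doll_red, doll_yellow, doll_green, doll_blue's own z axis and vertical above 1 rad).
It fails at once if a passenger is dropped or thrown (faster than 0.8 m/s with no finger on it, a fall of over 30 mm) ((linear speed of doll_red above 0.8 m/s and contact force between doll_red and the fingers below 0.05 N) or (linear speed of doll_yellow above 0.8 m/s and contact force between doll_yellow and the fingers below 0.05 N) or (linear speed of doll_green above 0.8 m/s and contact force between doll_green and the fingers below 0.05 N) or (linear speed of doll_blue above 0.8 m/s and contact force between doll_blue and the fingers below 0.05 N)).
It also fails if it takes over 90 s, if anything falls off the work surface, if the arm or the gripper's body presses on something with over 40 N, if the wrist force passes 120 N, or if a joint passes its speed limit or range.

## Working session

There is one attempt and no reset: what is moved stays moved. The work goes in short steps, Python scripts to look and compute and a tool call to move; the robot and the scene stay as the last step left them, time stands still between calls to the robot, and variables do not carry over. Pictures are saved under pics/ and viewed, at most 14 in all, crops included, and the job is handed in when it is done.

Besides the shell and the picture viewer there is one more tool, called after ">>>" by a JSON object that holds its "method" and its "body". send_rows: Moves the arm, as the interface text tells. Its arguments: {"type":"object","properties":{"commands":{"type":"array"},"grip_force":{"type":"number"}},"required":["commands"]}

```bash
mkdir -p pics; cat > h.py <<'E'
import numpy as np, cv2
from station import env
def save(n,name):
    p,d=env.snapshot(n); cv2.imwrite(f'pics/{name}.png',p[:,:,::-1]); np.savez(f'pics/{name}.npz',p=p,d=d); return p,d
def pts(d,c):
    K=np.array(c['mtx']);R=np.array(c['rotation']);
    v,u=np.mgrid[:d.shape[0],:d.shape[1]]
    P=np.stack([(u-K[0,2])/K[0,0]*d,-(v-K[1,2])/K[1,1]*d,-d],-1)
    return P@R.T+np.array(c['eye'])
E
python3 - <<'E'
from h import *
for n in('top','scene'):
    save(n,n+'0'); print(n,env.get_calibration(n))
o=env.observe(); print(o, env.grip_depth)
E
```

```text
top {'mtx': array([[373.65788741,   0.        , 248.94565177],
       [  0.        , 373.65788741, 184.34018261],
       [  0.        ,   0.        ,   1.        ]]), 'eye': array([ 0.4485241 , -0.02998827,  0.85304368]), 'rotation': array([-0.69598977, -0.07649088,  0.0789909 ,  0.70958285])}
scene {'mtx': array([[447.10962071,   0.        , 260.71647094],
       [  0.        , 447.10962071, 190.70831041],
       [  0.        ,   0.        ,   1.        ]]), 'eye': array([ 1.28442535, -0.4823734 ,  0.80954034]), 'rotation': array([0.80879035, 0.35625023, 0.18413963, 0.43015873])}
{'clock': 0.1, 'q': array([ 1.11111648e+00,  2.64680443e-01,  1.60523539e+00, -3.70773830e-05,
        1.27371224e+00, -3.69065149e-02]), 'joint_velocities': array([ 7.71301656e-04, -6.06338034e-04, -4.67815213e-03,  1.57322576e-03,
       -1.15021373e-03,  1.96180872e-05]), 'joint_torque': array([ 5.29115441e-04, -5.16702497e+01, -3.68592489e+01,  1.35366781e-04,
        6.24727036e-03, -5.22445447e-06]), 'position': array([0.27666934, 0.61496752, 0.23008586]), 'eef_rot': array([-2.32924090e-04,  2.09810469e-01,  9.77741546e-01, -9.90853657e-04]), 'contact_force': array([-0.06478463,  0.12076746, -0.01421926]), 'ft_torque': array([ 0.00545663, -0.02333101,  0.0006597 ]), 'finger_force': 0.0, 'grip_width': 0.9987418248516873} 0.0187
```

View pics/top0.png

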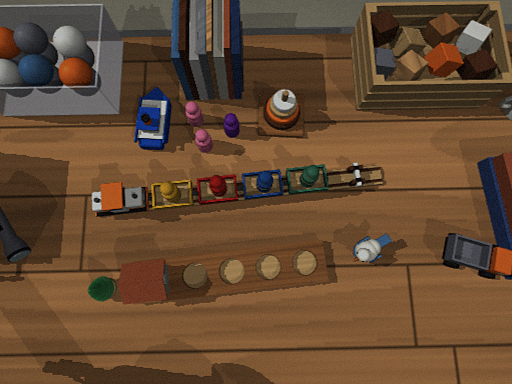

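View pics/scene0.png

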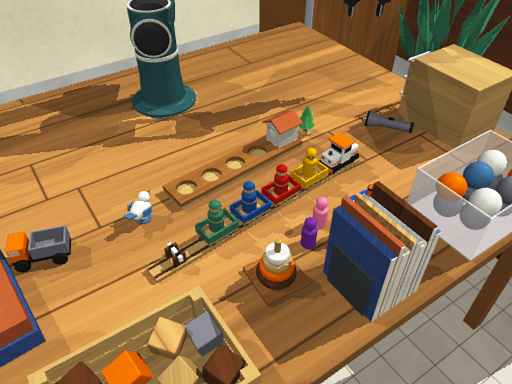

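The top view shows the engine at (118,197), then yellow (170,190), red (217,187), blue (264,183) and green (310,177). The house is at (143,281), with wells at (194,276), (232,271), (268,267) and (305,263). The look-alikes are pink at (193,112) and (203,140) and purple at (231,124). None of them is in a wagon, so none is meant. The scene view shows the same order.

```bash
cat >> h.py <<'E'
from scipy.spatial.transform import Rotation as Ro
def cal(n):
    c=env.get_calibration(n); r=np.array(c['rotation'])
    if r.size==4: r=Ro.from_quat(r[[1,2,3,0]]).as_matrix()
    return dict(mtx=c['mtx'],eye=np.array(c['eye']),rotation=r)
E
python3 - <<'E'
from h import *
c=cal('top'); z=np.load('pics/top0.npz'); P=pts(z['d'],c); K=c['mtx']
def ray(u,v,h):
    r=c['rotation']@np.array([(u-K[0,2])/K[0,0],-(v-K[1,2])/K[1,1],-1]); return c['eye']+r*(h-c['eye'][2])/r[2]
D={}
for n,(u,v) in dict(yellow=(170,190),red=(217,187),blue=(264,183),green=(310,177)).items():
    S=P[v-25:v+20,u-22:u+22].reshape(-1,3); 
    H=S[(S[:,2]>.095)]; print(n,'head',(H.min(0)+H.max(0))/2,len(H),H.max(0))
for u,v in [(194,276),(232,271),(268,267),(305,263)]:
    S=P[v-18:v+19,u-18:u+19].reshape(-1,3); m=(abs(S[:,2]-.012)<.005)
    print('well',np.round((S[m].min(0)+S[m].max(0))/2,4),np.round(S[m].mean(0),4),np.ptp(S[m],axis=0),m.sum(), 'ray',ray(u,v,.024))
S=P[225:310,150:340].reshape(-1,3); m=(S[:,2]>.02)&(S[:,2]<.028)
r=cv2.minAreaRect((S[m][:,:2]*1000).astype(np.float32)); print(r,np.median(S[m][:,2]))
S=P[300:,200:].reshape(-1,3);print('bench',np.median(S[:,2]))
S=P[170:215,90:340].reshape(-1,3); m=(S[:,2]>.045)&(S[:,2]<.06); print(cv2.minAreaRect((S[m][:,:2]*1000).astype(np.float32)))
E
```

```text
yellow head [0.53513586 0.05888069 0.47631339] 171 [0.62174761 0.14774966 0.85304368]
red head [0.54155426 0.00846946 0.47406539] 163 [0.63458442 0.04692719 0.85304368]
blue head [ 0.54482812 -0.05480997  0.47416719] 164 [ 0.64113214 -0.02998827  0.85304368]
green head [ 0.55027051 -0.10297838  0.47409284] 165 [ 0.65201693 -0.02998827  0.85304368]
well [0.4361 0.0888 0.0122] [0.4357 0.0886 0.0119] [0.05131574 0.05203104 0.00947546] 482 ray [0.43406712 0.08755454 0.024     ]
well [0.4431 0.0084 0.012 ] [0.4432 0.0083 0.0118] [0.05161024 0.05285929 0.00842626] 487 ray [0.44296604 0.00559024 0.024     ]
well [ 0.4502 -0.071   0.0117] [ 0.4507 -0.0718  0.0118] [0.05186865 0.05338146 0.0082774 ] 485 ray [ 0.44988707 -0.07246545  0.024     ]
well [ 0.4593 -0.1518  0.0114] [ 0.4585 -0.1522  0.0117] [0.05206579 0.0515814  0.00874613] 472 ray [ 0.45679933 -0.1530711   0.024     ]
((444.8020324707031, -5.865997314453125), (90.16316986083984, 382.2891845703125), 5.373416900634766) 0.02374310893196646
bench -0.00012031895399228221
((618.9375610351562, 48.4544677734375), (57.38554763793945, 508.9957580566406), 5.57012414932251)
```

```bash
cat >> h.py <<'E'
def dolls(P,verbose=1):
    out={}
    for n,(u,v) in dict(yellow=(170,190),red=(217,187),blue=(264,183),green=(310,177)).items():
        S=P[v-25:v+20,u-22:u+22].reshape(-1,3); H=S[(S[:,2]>.1)&(S[:,2]<.13)]
        x,y=H[:,:2].T; out[n]=(H.min(0)+H.max(0))/2
        if verbose: print(n,np.round(out[n],4),np.ptp(H,axis=0),H[:,2].max(),len(H))
    return out
def slide(target):
    o=env.observe(); R=Ro.from_quat(np.array(o['eef_rot'])[[1,2,3,0]]).as_matrix()
    des=np.array([[-.097,.995,0],[.995,.097,0],[0,0,-1]]).T
    dv=R.T@(np.array(target)-o['position'])*100
    print('pos',np.round(o['position'],4),'slide now cm',np.round(dv,2),'slide in aligned axes',np.round(des.T@(np.array(target)-o['position'])*100,2),'rotvec left',np.round(Ro.from_matrix(R.T@des).as_rotvec(),3),'t',o['clock'],'q',np.round(o['q'],2))
E
python3 - <<'E'
from h import *
c=cal('top'); P=pts(np.load('pics/top0.npz')['d'],c); D=dolls(P)
for n in D: slide([D[n][0],D[n][1],.2])
E
```

```text
yellow [0.6091 0.1345 0.114 ] [0.02525485 0.0264541  0.02126508] 0.12466288046283625 156
red [0.6214 0.0336 0.1129] [0.02635319 0.02674341 0.01972533] 0.122725021413437 153
blue [ 0.6288 -0.0663  0.1128] [0.02471414 0.0266574  0.02223788] 0.12395689596553117 150
green [ 0.639  -0.1628  0.1117] [0.02593422 0.02632032 0.02161551] 0.12246252743794139 155
pos [0.2767 0.615  0.2301] slide now cm [-50.03 -30.17   3.07] slide in aligned axes [-51.03  28.42   3.01] rotvec left [-2.000e-03  1.000e-03  1.051e+00] t 0.1 q [ 1.11  0.26  1.61 -0.    1.27 -0.04]
pos [0.2767 0.615  0.2301] slide now cm [-55.29 -38.87   3.09] slide in aligned axes [-61.19  28.66   3.01] rotvec left [-2.000e-03  1.000e-03  1.051e+00] t 0.1 q [ 1.11  0.26  1.61 -0.    1.27 -0.04]
pos [0.2767 0.615  0.2301] slide now cm [-60.06 -47.68   3.1 ] slide in aligned axes [-71.2   28.43   3.01] rotvec left [-2.000e-03  1.000e-03  1.051e+00] t 0.1 q [ 1.11  0.26  1.61 -0.    1.27 -0.04]
pos [0.2767 0.615  0.2301] slide now cm [-64.96 -56.06   3.12] slide in aligned axes [-80.9   28.51   3.01] rotvec left [-2.000e-03  1.000e-03  1.051e+00] t 0.1 q [ 1.11  0.26  1.61 -0.    1.27 -0.04]
```

>>> {"method": "send_rows", "body": {"commands": [{"slide":[0,0,0],"delta_rot":[0,0,0.15],"fingers":8.5},{"slide":[0,0,0],"delta_rot":[0,0,0.15],"fingers":8.5},{"slide":[0,0,0],"delta_rot":[0,0,0.15],"fingers":8.5},{"slide":[0,0,0],"delta_rot":[0,0,0.15],"fingers":8.5},{"slide":[0,0,0],"delta_rot":[0,0,0.15],"fingers":8.5},{"slide":[0,0,0],"delta_rot":[0,0,0.15],"fingers":8.5},{"slide":[0,0,0],"delta_rot":[0,0,0.15],"fingers":8.5},{"slide":[-4,2,0],"delta_rot":[0,0,0],"fingers":8.5},{"slide":[-4,2,0],"delta_rot":[0,0,0],"fingers":8.5},{"slide":[-4,2,0],"delta_rot":[0,0,0],"fingers":8.5}]}}

```text
clock: 1.35
position: [0.3487, 0.5006, 0.2306]
eef_rot: [0.0, 0.671, 0.741, -0.001]
contact_force: [0.2, 0.6, 0.1]
grip_width: 0.996
finger_force: 0.0
```

>>> {"method": "send_rows", "body": {"commands": [{"slide":[-4,2.3,0],"delta_rot":[0,0,0],"fingers":8.5},{"slide":[-4,2.3,0],"delta_rot":[0,0,0],"fingers":8.5},{"slide":[-4,2.3,0],"delta_rot":[0,0,0],"fingers":8.5},{"slide":[-4,2.3,0],"delta_rot":[0,0,0],"fingers":8.5},{"slide":[-4,2.3,0],"delta_rot":[0,0,0],"fingers":8.5},{"slide":[-4,2.3,0],"delta_rot":[0,0,0],"fingers":8.5},{"slide":[-4,2.3,0],"delta_rot":[0,0,0],"fingers":8.5},{"slide":[-4,2.3,0],"delta_rot":[0,0,0],"fingers":8.5},{"slide":[-4,2.3,0],"delta_rot":[0,0,0],"fingers":8.5},{"slide":[0,0,0],"delta_rot":[0,0,0],"fingers":8.5}]}}

```text
clock: 2.6
position: [0.5908, 0.1612, 0.2305]
eef_rot: [0.0, 0.673, 0.74, -0.001]
contact_force: [-0.1, 0.9, 0.7]
grip_width: 0.996
finger_force: 0.0
```

```bash
python3 - <<'E'
from h import *
slide([.6091,.1345,.2]); c=env.get_calibration('wrist'); save('wrist','w1'); print(c)
E
```

```text
pos [0.5908 0.1612 0.2305] slide now cm [-2.83  1.57  3.06] slide in aligned axes [-2.84  1.56  3.05] rotvec left [-0.001  0.001 -0.003] t 2.6 q [ 0.23  0.15  1.74 -0.    1.25  0.13]
{'mtx': array([[297.31863964,   0.        , 257.81315895],
       [  0.        , 297.31863964, 192.99535606],
       [  0.        ,   0.        ,   1.        ]]), 'eye': array([0.58459652, 0.23533047, 0.37372329]), 'rotation': array([ 0.98804206, -0.14688778, -0.0064709 ,  0.04642184])}
```

View pics/w1.png

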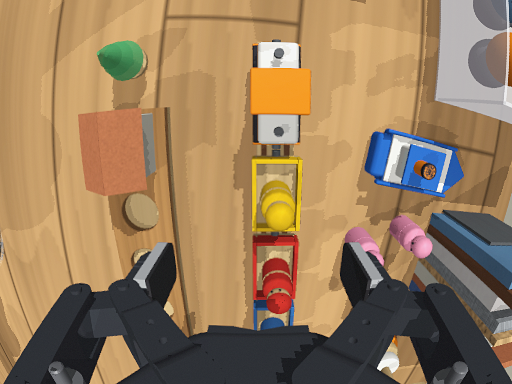

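The wrist view confirms the engine (280,90), then the yellow doll (278,205) and the red doll (275,285). The pink look-alikes stand off to the right at (365,245) and (410,235). I'll cross-check the yellow doll's position with wrist depth.

```bash
cat >> h.py <<'E'
def wpts(d,c):
    K=c['mtx']; v,u=np.mgrid[:d.shape[0],:d.shape[1]]
    x=(u-K[0,2])/K[0,0]; y=(v-K[1,2])/K[1,1]; r=np.hypot(x,y)+1e-9; t=np.tan(np.minimum(r,1.5))/r
    P=np.stack([x*t*d,-y*t*d,-d],-1); return P@c['rotation'].T+c['eye']
E
python3 - <<'E'
from h import *
c=cal('wrist'); z=np.load('pics/w1.npz'); P=wpts(z['d'],c)
for n,(u0,u1,v0,v1) in dict(yellow=(255,300,165,233),red=(255,298,240,315)).items():
    S=P[v0:v1,u0:u1].reshape(-1,3)
    for lo,hi in((.1,.13),(.062,.085)):
        H=S[(S[:,2]>lo)&(S[:,2]<hi)]; print(n,lo,np.round((H.min(0)+H.max(0))/2,4),np.ptp(H,axis=0),H[:,2].max(),len(H))
S=P[185:235,115:165].reshape(-1,3); m=abs(S[:,2]-.012)<.005; print('well1',(S[m].min(0)+S[m].max(0))/2,np.ptp(S[m],axis=0))
E
```

```text
yellow 0.1 [0.6133 0.1372 0.1128] [0.0280656  0.02790931 0.02143167] 0.12356346593209988 719
yellow 0.062 [0.6123 0.1443 0.0735] [0.03503331 0.02023363 0.02285077] 0.08495171243557381 176
red 0.1 [0.6248 0.0371 0.1117] [0.02712954 0.02558854 0.02292566] 0.12316385851137879 527
red 0.062 [0.6243 0.0443 0.0736] [0.03445787 0.02010345 0.02285062] 0.08499580580512406 297
well1 [0.43657338 0.08717482 0.0136012 ] [0.05010687 0.05129003 0.00661949]
```

>>> {"method": "send_rows", "body": {"commands": [{"slide":[-1.4,0.9,0],"delta_rot":[0,0,0],"fingers":8.5},{"slide":[-1.4,0.9,0],"delta_rot":[0,0,0],"fingers":8.5},{"slide":[0,0,3.5],"delta_rot":[0,0,0],"fingers":8.5},{"slide":[0,0,3.5],"delta_rot":[0,0,0],"fingers":8.5},{"slide":[0,0,3.5],"delta_rot":[0,0,0],"fingers":8.5},{"slide":[0,0,3],"delta_rot":[0,0,0],"fingers":8.5},{"slide":[0,0,2],"delta_rot":[0,0,0],"fingers":8.5},{"slide":[0,0,1.5],"delta_rot":[0,0,0],"fingers":8.5},{"slide":[0,0,0.5],"delta_rot":[0,0,0],"fingers":8.5},{"slide":[0,0,0],"delta_rot":[0,0,0],"fingers":8.5}], "grip_force": 25}}

```text
clock: 3.9
position: [0.6108, 0.138, 0.0567]
eef_rot: [0.0, 0.672, 0.741, 0.0]
contact_force: [0.2, 0.3, 0.7]
grip_width: 0.995
finger_force: 0.0
```

```bash
python3 - <<'E'
from h import *
slide([.6115,.1355,.0555])
E
```

```text
pos [0.6108 0.138  0.0567] slide now cm [-0.25  0.05  0.12] slide in aligned axes [-0.25  0.05  0.12] rotvec left [ 0.001 -0.     0.001] t 3.9 q [ 0.18  0.33  1.86 -0.    0.95  0.08]
```

Close in steps, then lift a little.

>>> {"method": "send_rows", "body": {"commands": [{"slide":[-0.2,0,0.1],"delta_rot":[0,0,0],"fingers":6},{"slide":[0,0,0],"delta_rot":[0,0,0],"fingers":4.5},{"slide":[0,0,0],"delta_rot":[0,0,0],"fingers":3.8},{"slide":[0,0,0],"delta_rot":[0,0,0],"fingers":3.4},{"slide":[0,0,0],"delta_rot":[0,0,0],"fingers":3},{"slide":[0,0,0],"delta_rot":[0,0,0],"fingers":3},{"slide":[0,0,0],"delta_rot":[0,0,0],"fingers":3},{"slide":[0,0,0],"delta_rot":[0,0,0],"fingers":3}]}}

```text
clock: 4.9
position: [0.6111, 0.136, 0.056]
eef_rot: [0.0, 0.672, 0.741, 0.0]
contact_force: [-0.7, 0.3, 5.5]
grip_width: 0.417
finger_force: 25.4
```

>>> {"method": "send_rows", "body": {"commands": [{"slide":[0,0,-1],"delta_rot":[0,0,0],"fingers":3},{"slide":[0,0,-2],"delta_rot":[0,0,0],"fingers":3},{"slide":[0,0,-3],"delta_rot":[0,0,0],"fingers":3},{"slide":[0,0,-2],"delta_rot":[0,0,0],"fingers":3},{"slide":[-1.5,-1.5,0],"delta_rot":[0,0,0],"fingers":3},{"slide":[-1.5,-3.3,0],"delta_rot":[0,0,0],"fingers":3},{"slide":[0,-4,0],"delta_rot":[0,0,0],"fingers":3},{"slide":[0,-4,0],"delta_rot":[0,0,0],"fingers":3},{"slide":[0,-3,0],"delta_rot":[0,0,0],"fingers":3},{"slide":[0,-2,0],"delta_rot":[0,0,0],"fingers":3}]}}

```text
clock: 6.15
position: [0.4325, 0.0873, 0.1335]
eef_rot: [-0.001, 0.672, 0.741, -0.002]
contact_force: [0.6, -0.5, -0.6]
grip_width: 0.412
finger_force: 25.6
```

>>> {"method": "send_rows", "body": {"commands": [{"slide":[0,0,2],"delta_rot":[0,0,0],"fingers":3},{"slide":[0,0,2],"delta_rot":[0,0,0],"fingers":3},{"slide":[0,0,0],"delta_rot":[0,0,0],"fingers":3}]}}

```text
clock: 6.52
position: [0.4326, 0.0875, 0.0926]
eef_rot: [-0.002, 0.672, 0.741, -0.003]
contact_force: [0.6, 0.9, 0.3]
grip_width: 0.415
finger_force: 25.6
```

```bash
python3 - <<'E'
from h import *
slide([.4363,.0882,.031]); save('scene','s1'); save('top','t1')
i=cv2.imread('pics/s1.png')[90:230,140:370]; cv2.imwrite('pics/s1c.png',cv2.resize(i,None,fx=3,fy=3))
E
```

```text
pos [0.4326 0.0875 0.0926] slide now cm [0.04 0.41 6.16] slide in aligned axes [0.03 0.37 6.16] rotvec left [-0.006  0.001  0.   ] t 6.525 q [ 0.14 -0.04  2.22 -0.    0.97  0.05]
```

View pics/s1c.png

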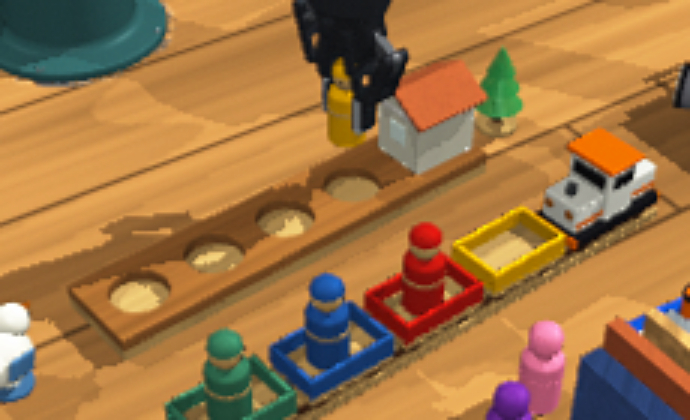

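The yellow doll hangs upright at about (345,100) in the crop, over the first well. The other wagons are untouched, so I'll lower it.

>>> {"method": "send_rows", "body": {"commands": [{"slide":[0,0.4,1],"delta_rot":[0,0,0],"fingers":3},{"slide":[0,0,1.5],"delta_rot":[0,0,0],"fingers":3},{"slide":[0,0,1.5],"delta_rot":[0,0,0],"fingers":3},{"slide":[0,0,1],"delta_rot":[0,0,0],"fingers":3},{"slide":[0,0,0.5],"delta_rot":[0,0,0],"fingers":3},{"slide":[0,0,0.3],"delta_rot":[0,0,0],"fingers":3},{"slide":[0,0,0],"delta_rot":[0,0,0],"fingers":3}]}}

```text
clock: 7.5
position: [0.4404, 0.089, 0.0373]
eef_rot: [0.0, 0.672, 0.741, 0.0]
contact_force: [0.1, 0.8, -1.0]
grip_width: 0.41
finger_force: 25.6
```

```bash
python3 - <<'E'
from h import *
slide([.4363,.0882,.030])
E
```

```text
pos [0.4404 0.089  0.0373] slide now cm [-0.04 -0.41  0.73] slide in aligned axes [-0.04 -0.41  0.73] rotvec left [0.    0.    0.001] t 7.5 q [ 0.14  0.05  2.25 -0.    0.84  0.05]
```

>>> {"method": "send_rows", "body": {"commands": [{"slide":[0,-0.4,0.2],"delta_rot":[0,0,0],"fingers":3},{"slide":[0,0,0.3],"delta_rot":[0,0,0],"fingers":3},{"slide":[0,0,0.1],"delta_rot":[0,0,0],"fingers":3},{"slide":[0,0,0],"delta_rot":[0,0,0],"fingers":3}]}}

```text
clock: 8.0
position: [0.4363, 0.0886, 0.0312]
eef_rot: [-0.0, 0.672, 0.741, -0.0]
contact_force: [0.3, -0.9, -0.5]
grip_width: 0.413
finger_force: 25.6
```

>>> {"method": "send_rows", "body": {"commands": [{"slide":[0,0,0.1],"delta_rot":[0,0,0],"fingers":3},{"slide":[0,0,0],"delta_rot":[0,0,0],"fingers":3}]}}

```text
clock: 8.25
position: [0.4363, 0.0886, 0.0303]
eef_rot: [-0.0, 0.672, 0.741, -0.0]
contact_force: [0.0, -0.4, -0.4]
grip_width: 0.413
finger_force: 25.6
```

>>> {"method": "send_rows", "body": {"commands": [{"slide":[0,0,0],"delta_rot":[0,0,0],"fingers":4},{"slide":[0,0,0],"delta_rot":[0,0,0],"fingers":5},{"slide":[0,0,0],"delta_rot":[0,0,0],"fingers":8.5},{"slide":[0,0,0],"delta_rot":[0,0,0],"fingers":8.5},{"slide":[0,0,0],"delta_rot":[0,0,0],"fingers":8.5},{"slide":[0,0,-2],"delta_rot":[0,0,0],"fingers":8.5},{"slide":[0,0,-4],"delta_rot":[0,0,0],"fingers":8.5},{"slide":[0,0,-4],"delta_rot":[0,0,0],"fingers":8.5},{"slide":[0,0,-2],"delta_rot":[0,0,0],"fingers":8.5},{"slide":[0,0,0],"delta_rot":[0,0,0],"fingers":8.5}]}}

```text
clock: 9.5
position: [0.4379, 0.0889, 0.1522]
eef_rot: [0.001, 0.672, 0.741, 0.002]
contact_force: [0.5, 0.7, -0.1]
grip_width: 0.996
finger_force: 0.0
```

>>> {"method": "send_rows", "body": {"commands": [{"slide":[-1,2.5,0],"delta_rot":[0,0,0],"fingers":8.5},{"slide":[-1.5,3.5,0],"delta_rot":[0,0,0],"fingers":8.5},{"slide":[-1.5,3.5,0],"delta_rot":[0,0,0],"fingers":8.5},{"slide":[-1.5,3.5,0],"delta_rot":[0,0,0],"fingers":8.5},{"slide":[-1,3,0],"delta_rot":[0,0,0],"fingers":8.5},{"slide":[-0.7,2.1,0],"delta_rot":[0,0,0],"fingers":8.5},{"slide":[0,0,2],"delta_rot":[0,0,0],"fingers":8.5},{"slide":[0,0,0],"delta_rot":[0,0,0],"fingers":8.5},{"slide":[0,0,0],"delta_rot":[0,0,0],"fingers":8.5}]}}

```text
clock: 10.62
position: [0.6216, 0.035, 0.1288]
eef_rot: [-0.001, 0.671, 0.741, -0.001]
contact_force: [-0.6, 1.2, 0.4]
grip_width: 0.999
finger_force: 0.0
```

```bash
python3 - <<'E'
from h import *
slide([.6238,.0346,.0560]); save('scene','s2'); c=cal('top');p,d=save('top','t2'); 
P=pts(d,c); S=P[255:295,170:215].reshape(-1,3); H=S[(S[:,2]>.075)&(S[:,2]<.1)];H.size and print('yellow placed',(H.min(0)+H.max(0))/2,np.ptp(H,axis=0))
i=cv2.imread('pics/s2.png')[90:230,140:370]; cv2.imwrite('pics/s2c.png',cv2.resize(i,None,fx=3,fy=3))
E
```

```text
pos [0.6216 0.035  0.1288] slide now cm [-0.06  0.24  7.28] slide in aligned axes [-0.06  0.22  7.28] rotvec left [-0.003 -0.     0.001] t 10.625 q [ 0.02  0.25  1.82  0.    1.08 -0.08]
```

View pics/s2c.png

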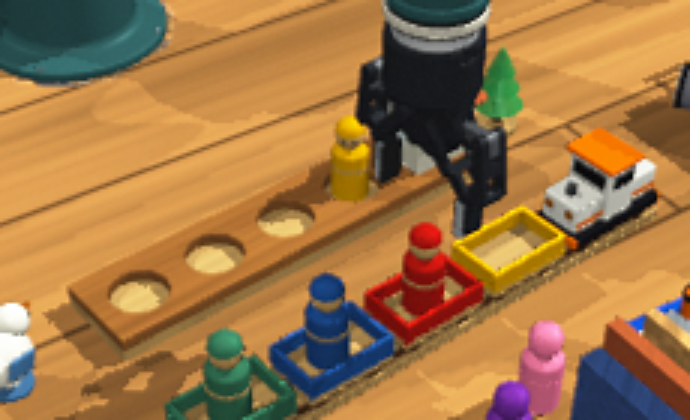

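The yellow doll stands in well 1 at (350,160) in the crop, and the gripper is above the red doll (425,265). Now red.

>>> {"method": "send_rows", "body": {"commands": [{"slide":[0,0.2,2],"delta_rot":[0,0,0],"fingers":8.5},{"slide":[0,0,2.5],"delta_rot":[0,0,0],"fingers":8.5},{"slide":[0,0,1.5],"delta_rot":[0,0,0],"fingers":8.5},{"slide":[0,0,1],"delta_rot":[0,0,0],"fingers":8.5},{"slide":[0,0,0.3],"delta_rot":[0,0,0],"fingers":8.5},{"slide":[0,0,0],"delta_rot":[0,0,0],"fingers":8.5}]}}

```text
clock: 11.48
position: [0.6258, 0.0349, 0.0575]
eef_rot: [0.0, 0.672, 0.741, 0.0]
contact_force: [-0.2, -0.2, -0.8]
grip_width: 0.997
finger_force: 0.0
```

>>> {"method": "send_rows", "body": {"commands": [{"slide":[0,0,0],"delta_rot":[0,0,0],"fingers":6},{"slide":[0,0,0],"delta_rot":[0,0,0],"fingers":4.5},{"slide":[0,0,0],"delta_rot":[0,0,0],"fingers":3.8},{"slide":[0,0,0],"delta_rot":[0,0,0],"fingers":3.4},{"slide":[0,0,0],"delta_rot":[0,0,0],"fingers":3},{"slide":[0,0,0],"delta_rot":[0,0,0],"fingers":3},{"slide":[0,0,0],"delta_rot":[0,0,0],"fingers":3}]}}

```text
clock: 12.35
position: [0.6258, 0.0349, 0.0578]
eef_rot: [0.0, 0.672, 0.741, 0.0]
contact_force: [-0.5, 0.3, 4.8]
grip_width: 0.412
finger_force: 25.4
```

>>> {"method": "send_rows", "body": {"commands": [{"slide":[0,0,-1],"delta_rot":[0,0,0],"fingers":3},{"slide":[0,0,-2],"delta_rot":[0,0,0],"fingers":3},{"slide":[0,0,-3],"delta_rot":[0,0,0],"fingers":3},{"slide":[0,0,-2],"delta_rot":[0,0,0],"fingers":3},{"slide":[-0.5,-2.3,0],"delta_rot":[0,0,0],"fingers":3},{"slide":[-0.4,-4,0],"delta_rot":[0,0,0],"fingers":3},{"slide":[0,-4,0],"delta_rot":[0,0,0],"fingers":3},{"slide":[0,-4,0],"delta_rot":[0,0,0],"fingers":3},{"slide":[0,-2.5,0],"delta_rot":[0,0,0],"fingers":3},{"slide":[0,-1.5,0],"delta_rot":[0,0,0],"fingers":3}]}}

```text
clock: 13.6
position: [0.4432, 0.0079, 0.1378]
eef_rot: [0.0, 0.672, 0.741, 0.0]
contact_force: [0.3, -0.2, -0.9]
grip_width: 0.411
finger_force: 25.2
```

>>> {"method": "send_rows", "body": {"commands": [{"slide":[0,0,2],"delta_rot":[0,0,0],"fingers":3},{"slide":[0,0,2],"delta_rot":[0,0,0],"fingers":3},{"slide":[0,0,2],"delta_rot":[0,0,0],"fingers":3},{"slide":[0,0,1],"delta_rot":[0,0,0],"fingers":3},{"slide":[0,0,0],"delta_rot":[0,0,0],"fingers":3},{"slide":[0,0,0],"delta_rot":[0,0,0],"fingers":3}]}}

```text
clock: 14.35
position: [0.4451, 0.008, 0.0681]
eef_rot: [0.001, 0.672, 0.741, 0.0]
contact_force: [-0.7, 0.3, 0.7]
grip_width: 0.408
finger_force: 25.2
```

```bash
python3 - <<'E'
from h import *
slide([.4439,.0085,.0322])
E
```

```text
pos [0.4451 0.008  0.0681] slide now cm [ 0.06 -0.12  3.59] slide in aligned axes [ 0.06 -0.11  3.59] rotvec left [0.001 0.    0.001] t 14.35 q [-0.04 -0.01  2.24  0.    0.91 -0.14]
```

>>> {"method": "send_rows", "body": {"commands": [{"slide":[0,-0.1,1],"delta_rot":[0,0,0],"fingers":3},{"slide":[0,0,1],"delta_rot":[0,0,0],"fingers":3},{"slide":[0,0,0.7],"delta_rot":[0,0,0],"fingers":3},{"slide":[0,0,0.4],"delta_rot":[0,0,0],"fingers":3},{"slide":[0,0,0.3],"delta_rot":[0,0,0],"fingers":3},{"slide":[0,0,0.2],"delta_rot":[0,0,0],"fingers":3},{"slide":[0,0,0],"delta_rot":[0,0,0],"fingers":3},{"slide":[0,0,0],"delta_rot":[0,0,0],"fingers":3}]}}

```text
clock: 15.35
position: [0.4433, 0.0079, 0.0318]
eef_rot: [0.0, 0.672, 0.741, -0.0]
contact_force: [-3.1, -0.2, 5.5]
grip_width: 0.409
finger_force: 25.7
```

>>> {"method": "send_rows", "body": {"commands": [{"slide":[0,0,0],"delta_rot":[0,0,0],"fingers":4},{"slide":[0,0,0],"delta_rot":[0,0,0],"fingers":5},{"slide":[0,0,0],"delta_rot":[0,0,0],"fingers":8.5},{"slide":[0,0,0],"delta_rot":[0,0,0],"fingers":8.5},{"slide":[0,0,0],"delta_rot":[0,0,0],"fingers":8.5},{"slide":[0,0,-2],"delta_rot":[0,0,0],"fingers":8.5},{"slide":[0,0,-4],"delta_rot":[0,0,0],"fingers":8.5},{"slide":[0,0,-4],"delta_rot":[0,0,0],"fingers":8.5},{"slide":[0,0,-2],"delta_rot":[0,0,0],"fingers":8.5},{"slide":[0,0,0],"delta_rot":[0,0,0],"fingers":8.5}]}}

```text
clock: 16.6
position: [0.4449, 0.0079, 0.1532]
eef_rot: [0.002, 0.672, 0.741, 0.001]
contact_force: [-0.6, 0.0, 0.4]
grip_width: 0.995
finger_force: 0.0
```

>>> {"method": "send_rows", "body": {"commands": [{"slide":[-1.5,2.5,0],"delta_rot":[0,0,0],"fingers":8.5},{"slide":[-2,3.5,0],"delta_rot":[0,0,0],"fingers":8.5},{"slide":[-2,3.5,0],"delta_rot":[0,0,0],"fingers":8.5},{"slide":[-2,3.5,0],"delta_rot":[0,0,0],"fingers":8.5},{"slide":[-1,3,0],"delta_rot":[0,0,0],"fingers":8.5},{"slide":[-0.6,2,0],"delta_rot":[0,0,0],"fingers":8.5},{"slide":[0,0,2],"delta_rot":[0,0,0],"fingers":8.5},{"slide":[0,0,0],"delta_rot":[0,0,0],"fingers":8.5},{"slide":[0,0,0],"delta_rot":[0,0,0],"fingers":8.5}]}}

```text
clock: 17.73
position: [0.6294, -0.0646, 0.1298]
eef_rot: [-0.001, 0.672, 0.741, -0.001]
contact_force: [-0.7, -0.6, -0.9]
grip_width: 0.994
finger_force: 0.0
```

```bash
python3 - <<'E'
from h import *
slide([.6312,-.0653,.0560]); save('scene','s3')
i=cv2.imread('pics/s3.png')[90:230,140:370]; cv2.imwrite('pics/s3c.png',cv2.resize(i,None,fx=3,fy=3))
E
```

```text
pos [ 0.6294 -0.0646  0.1298] slide now cm [-0.09  0.19  7.38] slide in aligned axes [-0.08  0.17  7.38] rotvec left [-0.003 -0.001  0.001] t 17.725 q [-0.14  0.27  1.8   0.    1.08 -0.24]
```

View pics/s3c.png

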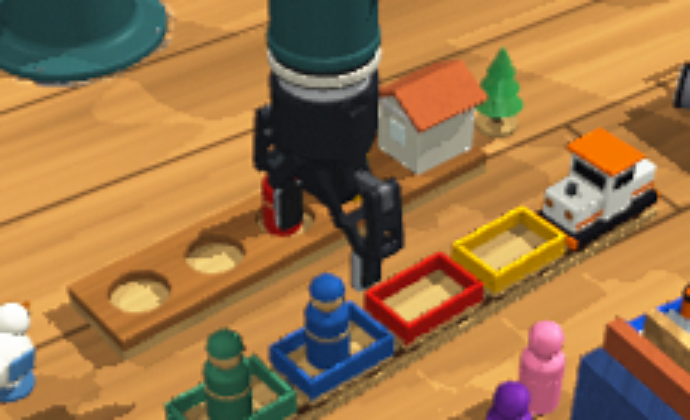

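The red doll is in well 2 at (283,210) in the crop, upright and partly hidden by the gripper. The gripper is above the blue doll (327,320). Next I'll descend on blue.

>>> {"method": "send_rows", "body": {"commands": [{"slide":[0,0,2],"delta_rot":[0,0,0],"fingers":8.5},{"slide":[0,0,2.5],"delta_rot":[0,0,0],"fingers":8.5},{"slide":[0,0,1.5],"delta_rot":[0,0,0],"fingers":8.5},{"slide":[0,0,1],"delta_rot":[0,0,0],"fingers":8.5},{"slide":[0,0,0.3],"delta_rot":[0,0,0],"fingers":8.5},{"slide":[0,0,0],"delta_rot":[0,0,0],"fingers":8.5}]}}

```text
clock: 18.52
position: [0.6316, -0.0651, 0.0586]
eef_rot: [0.0, 0.672, 0.741, 0.0]
contact_force: [0.1, -0.1, -0.3]
grip_width: 0.992
finger_force: 0.0
```

>>> {"method": "send_rows", "body": {"commands": [{"slide":[0,0,0],"delta_rot":[0,0,0],"fingers":6},{"slide":[0,0,0],"delta_rot":[0,0,0],"fingers":4.5},{"slide":[0,0,0],"delta_rot":[0,0,0],"fingers":3.8},{"slide":[0,0,0],"delta_rot":[0,0,0],"fingers":3.4},{"slide":[0,0,0],"delta_rot":[0,0,0],"fingers":3},{"slide":[0,0,0],"delta_rot":[0,0,0],"fingers":3},{"slide":[0,0,0],"delta_rot":[0,0,0],"fingers":3}]}}

```text
clock: 19.4
position: [0.6319, -0.0651, 0.0589]
eef_rot: [0.001, 0.672, 0.741, 0.0]
contact_force: [0.8, -0.0, 4.6]
grip_width: 0.411
finger_force: 25.4
```

>>> {"method": "send_rows", "body": {"commands": [{"slide":[0,0,-1],"delta_rot":[0,0,0],"fingers":3},{"slide":[0,0,-2],"delta_rot":[0,0,0],"fingers":3},{"slide":[0,0,-3],"delta_rot":[0,0,0],"fingers":3},{"slide":[0,0,-2],"delta_rot":[0,0,0],"fingers":3},{"slide":[0.5,-2.3,0],"delta_rot":[0,0,0],"fingers":3},{"slide":[0.6,-4,0],"delta_rot":[0,0,0],"fingers":3},{"slide":[0,-4,0],"delta_rot":[0,0,0],"fingers":3},{"slide":[0,-4,0],"delta_rot":[0,0,0],"fingers":3},{"slide":[0,-2.2,0],"delta_rot":[0,0,0],"fingers":3},{"slide":[0,-1.4,0],"delta_rot":[0,0,0],"fingers":3}]}}

```text
clock: 20.65
position: [0.4511, -0.0717, 0.1388]
eef_rot: [0.0, 0.672, 0.741, 0.0]
contact_force: [0.6, -0.2, 0.3]
grip_width: 0.41
finger_force: 25.2
```

>>> {"method": "send_rows", "body": {"commands": [{"slide":[0,0,2],"delta_rot":[0,0,0],"fingers":3},{"slide":[0,0,2],"delta_rot":[0,0,0],"fingers":3},{"slide":[0,0,2],"delta_rot":[0,0,0],"fingers":3},{"slide":[0,0,1],"delta_rot":[0,0,0],"fingers":3},{"slide":[0,0,0],"delta_rot":[0,0,0],"fingers":3},{"slide":[0,0,0],"delta_rot":[0,0,0],"fingers":3}]}}

```text
clock: 21.4
position: [0.4529, -0.0718, 0.0691]
eef_rot: [0.001, 0.672, 0.741, 0.0]
contact_force: [-0.0, -0.6, -0.0]
grip_width: 0.41
finger_force: 25.2
```

```bash
python3 - <<'E'
from h import *
slide([.4515,-.0713,.0333])
E
```

```text
pos [ 0.4529 -0.0718  0.0691] slide now cm [ 0.06 -0.14  3.58] slide in aligned axes [ 0.06 -0.13  3.58] rotvec left [0.001 0.    0.001] t 21.4 q [-0.21  0.02  2.21  0.    0.91 -0.31]
```

>>> {"method": "send_rows", "body": {"commands": [{"slide":[0,-0.1,1],"delta_rot":[0,0,0],"fingers":3},{"slide":[0,0,1],"delta_rot":[0,0,0],"fingers":3},{"slide":[0,0,0.7],"delta_rot":[0,0,0],"fingers":3},{"slide":[0,0,0.4],"delta_rot":[0,0,0],"fingers":3},{"slide":[0,0,0.3],"delta_rot":[0,0,0],"fingers":3},{"slide":[0,0,0.2],"delta_rot":[0,0,0],"fingers":3},{"slide":[0,0,0],"delta_rot":[0,0,0],"fingers":3},{"slide":[0,0,0],"delta_rot":[0,0,0],"fingers":3}]}}

```text
clock: 22.4
position: [0.4511, -0.0717, 0.0329]
eef_rot: [-0.0, 0.672, 0.741, -0.0]
contact_force: [-3.5, 0.3, 5.9]
grip_width: 0.412
finger_force: 25.7
```

>>> {"method": "send_rows", "body": {"commands": [{"slide":[0,0,0],"delta_rot":[0,0,0],"fingers":4},{"slide":[0,0,0],"delta_rot":[0,0,0],"fingers":5},{"slide":[0,0,0],"delta_rot":[0,0,0],"fingers":8.5},{"slide":[0,0,0],"delta_rot":[0,0,0],"fingers":8.5},{"slide":[0,0,0],"delta_rot":[0,0,0],"fingers":8.5},{"slide":[0,0,-2],"delta_rot":[0,0,0],"fingers":8.5},{"slide":[0,0,-4],"delta_rot":[0,0,0],"fingers":8.5},{"slide":[0,0,-4],"delta_rot":[0,0,0],"fingers":8.5},{"slide":[0,0,-2],"delta_rot":[0,0,0],"fingers":8.5},{"slide":[0,0,0],"delta_rot":[0,0,0],"fingers":8.5}]}}

```text
clock: 23.65
position: [0.4527, -0.072, 0.1543]
eef_rot: [0.002, 0.672, 0.741, 0.001]
contact_force: [0.2, 0.5, 0.0]
grip_width: 0.993
finger_force: 0.0
```

>>> {"method": "send_rows", "body": {"commands": [{"slide":[-2,2.5,0],"delta_rot":[0,0,0],"fingers":8.5},{"slide":[-2.3,3.5,0],"delta_rot":[0,0,0],"fingers":8.5},{"slide":[-2.3,3.5,0],"delta_rot":[0,0,0],"fingers":8.5},{"slide":[-2,3.5,0],"delta_rot":[0,0,0],"fingers":8.5},{"slide":[-1.5,3,0],"delta_rot":[0,0,0],"fingers":8.5},{"slide":[-0.7,2,0],"delta_rot":[0,0,0],"fingers":8.5},{"slide":[0,0,2],"delta_rot":[0,0,0],"fingers":8.5},{"slide":[0,0,0],"delta_rot":[0,0,0],"fingers":8.5},{"slide":[0,0,0],"delta_rot":[0,0,0],"fingers":8.5}]}}

```text
clock: 24.78
position: [0.6389, -0.161, 0.1308]
eef_rot: [-0.001, 0.672, 0.741, -0.001]
contact_force: [-0.0, -0.9, -0.4]
grip_width: 0.995
finger_force: 0.0
```

```bash
python3 - <<'E'
from h import *
slide([.6414,-.1618,.0560]); save('scene','s4')
i=cv2.imread('pics/s4.png')[90:230,140:370]; cv2.imwrite('pics/s4c.png',cv2.resize(i,None,fx=3,fy=3))
E
```

```text
pos [ 0.6389 -0.161   0.1308] slide now cm [-0.11  0.26  7.48] slide in aligned axes [-0.1   0.24  7.48] rotvec left [-0.003 -0.001  0.001] t 24.775 q [-0.28  0.31  1.74 -0.    1.1  -0.38]
```

View pics/s4c.png

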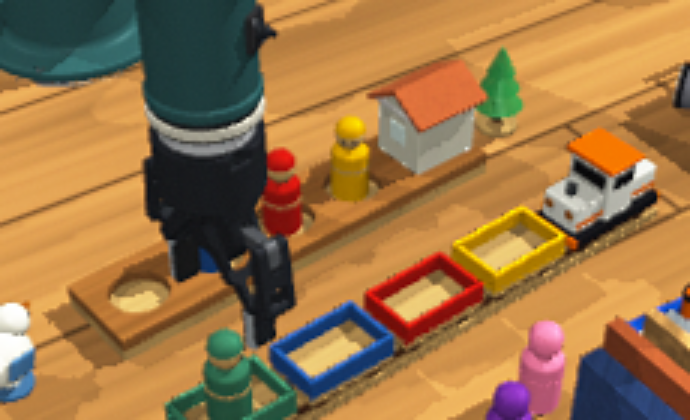

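The yellow (350,160) and red (282,190) dolls stand in their wells. Blue is in well 3 at (208,258), partly hidden. The gripper is above the green doll (227,370).

>>> {"method": "send_rows", "body": {"commands": [{"slide":[-0.1,0,2],"delta_rot":[0,0,0],"fingers":8.5},{"slide":[0,0,2.5],"delta_rot":[0,0,0],"fingers":8.5},{"slide":[0,0,1.5],"delta_rot":[0,0,0],"fingers":8.5},{"slide":[0,0,1],"delta_rot":[0,0,0],"fingers":8.5},{"slide":[0,0,0.4],"delta_rot":[0,0,0],"fingers":8.5},{"slide":[0,0,0],"delta_rot":[0,0,0],"fingers":8.5}]}}

```text
clock: 25.58
position: [0.6411, -0.1626, 0.0584]
eef_rot: [0.0, 0.672, 0.741, 0.0]
contact_force: [-0.0, -0.1, -0.3]
grip_width: 0.999
finger_force: 0.0
```

>>> {"method": "send_rows", "body": {"commands": [{"slide":[0,0,0],"delta_rot":[0,0,0],"fingers":6},{"slide":[0,0,0],"delta_rot":[0,0,0],"fingers":4.5},{"slide":[0,0,0],"delta_rot":[0,0,0],"fingers":3.8},{"slide":[0,0,0],"delta_rot":[0,0,0],"fingers":3.4},{"slide":[0,0,0],"delta_rot":[0,0,0],"fingers":3},{"slide":[0,0,0],"delta_rot":[0,0,0],"fingers":3},{"slide":[0,0,0],"delta_rot":[0,0,0],"fingers":3}]}}

```text
clock: 26.45
position: [0.6413, -0.1627, 0.0589]
eef_rot: [0.0, 0.672, 0.741, 0.0]
contact_force: [-0.4, 0.1, 4.1]
grip_width: 0.412
finger_force: 25.4
```

>>> {"method": "send_rows", "body": {"commands": [{"slide":[0,0,-1],"delta_rot":[0,0,0],"fingers":3},{"slide":[0,0,-2],"delta_rot":[0,0,0],"fingers":3},{"slide":[0,0,-3],"delta_rot":[0,0,0],"fingers":3},{"slide":[0,0,-2],"delta_rot":[0,0,0],"fingers":3},{"slide":[0.8,-2.3,0],"delta_rot":[0,0,0],"fingers":3},{"slide":[1,-4,0],"delta_rot":[0,0,0],"fingers":3},{"slide":[1,-4,0],"delta_rot":[0,0,0],"fingers":3},{"slide":[0,-4,0],"delta_rot":[0,0,0],"fingers":3},{"slide":[0,-2.3,0],"delta_rot":[0,0,0],"fingers":3},{"slide":[0,-1.4,0],"delta_rot":[0,0,0],"fingers":3}]}}

```text
clock: 27.7
position: [0.458, -0.1524, 0.1389]
eef_rot: [0.0, 0.672, 0.741, 0.0]
contact_force: [0.1, -1.0, -0.3]
grip_width: 0.416
finger_force: 25.1
```

>>> {"method": "send_rows", "body": {"commands": [{"slide":[0,0,2],"delta_rot":[0,0,0],"fingers":3},{"slide":[0,0,2],"delta_rot":[0,0,0],"fingers":3},{"slide":[0,0,2],"delta_rot":[0,0,0],"fingers":3},{"slide":[0,0,1],"delta_rot":[0,0,0],"fingers":3},{"slide":[0,0,0],"delta_rot":[0,0,0],"fingers":3},{"slide":[0,0,0],"delta_rot":[0,0,0],"fingers":3}]}}

```text
clock: 28.45
position: [0.4598, -0.1526, 0.0691]
eef_rot: [0.001, 0.672, 0.741, 0.0]
contact_force: [0.3, -0.3, -1.2]
grip_width: 0.409
finger_force: 25.1
```

```bash
python3 - <<'E'
from h import *
slide([.4590,-.1515,.0333])
E
```

```text
pos [ 0.4598 -0.1526  0.0691] slide now cm [ 0.12 -0.07  3.58] slide in aligned axes [ 0.12 -0.07  3.58] rotvec left [0.001 0.001 0.001] t 28.45 q [-0.37  0.07  2.16  0.    0.91 -0.47]
```

>>> {"method": "send_rows", "body": {"commands": [{"slide":[0.1,0,1],"delta_rot":[0,0,0],"fingers":3},{"slide":[0,0,1],"delta_rot":[0,0,0],"fingers":3},{"slide":[0,0,0.7],"delta_rot":[0,0,0],"fingers":3},{"slide":[0,0,0.4],"delta_rot":[0,0,0],"fingers":3},{"slide":[0,0,0.3],"delta_rot":[0,0,0],"fingers":3},{"slide":[0,0,0.2],"delta_rot":[0,0,0],"fingers":3},{"slide":[0,0,0],"delta_rot":[0,0,0],"fingers":3},{"slide":[0,0,0],"delta_rot":[0,0,0],"fingers":3}]}}

```text
clock: 29.45
position: [0.4589, -0.1514, 0.0328]
eef_rot: [0.0, 0.672, 0.741, -0.0]
contact_force: [-2.0, 0.7, 6.0]
grip_width: 0.41
finger_force: 25.6
```

>>> {"method": "send_rows", "body": {"commands": [{"slide":[0,0,0],"delta_rot":[0,0,0],"fingers":4},{"slide":[0,0,0],"delta_rot":[0,0,0],"fingers":5},{"slide":[0,0,0],"delta_rot":[0,0,0],"fingers":8.5},{"slide":[0,0,0],"delta_rot":[0,0,0],"fingers":8.5},{"slide":[0,0,0],"delta_rot":[0,0,0],"fingers":8.5},{"slide":[0,0,-2],"delta_rot":[0,0,0],"fingers":8.5},{"slide":[0,0,-4],"delta_rot":[0,0,0],"fingers":8.5},{"slide":[0,0,-4],"delta_rot":[0,0,0],"fingers":8.5},{"slide":[0,0,-4],"delta_rot":[0,0,0],"fingers":8.5},{"slide":[0,0,-3],"delta_rot":[0,0,0],"fingers":8.5}]}}

```text
clock: 30.7
position: [0.4594, -0.1515, 0.2044]
eef_rot: [0.001, 0.672, 0.741, 0.0]
contact_force: [0.1, 0.0, -0.1]
grip_width: 0.995
finger_force: 0.0
```

>>> {"method": "send_rows", "body": {"commands": [{"slide":[-3,0,-2],"delta_rot":[0,0,0],"fingers":8.5},{"slide":[-5,0,0],"delta_rot":[0,0,0],"fingers":8.5},{"slide":[-5,0,0],"delta_rot":[0,0,0],"fingers":8.5},{"slide":[-5,0,0],"delta_rot":[0,0,0],"fingers":8.5},{"slide":[-3,0,0],"delta_rot":[0,0,0],"fingers":8.5},{"slide":[0,0,0],"delta_rot":[0,0,0],"fingers":8.5},{"slide":[0,0,0],"delta_rot":[0,0,0],"fingers":8.5}]}}

```text
clock: 31.58
position: [0.4791, -0.3596, 0.2218]
eef_rot: [-0.001, 0.672, 0.741, 0.0]
contact_force: [-0.7, -0.4, -0.8]
grip_width: 0.999
finger_force: 0.0
```

```bash
python3 - <<'E'
from h import *
save('scene','s5'); c=cal('top');p,d=save('top','t5'); P=pts(d,c); Z=P[...,2]
S=P[225:300,172:340].reshape(-1,3); S=S[(S[:,2]>.07)&(S[:,2]<.105)]
for n,w in dict(yellow=(.4361,.0882),red=(.4438,.0085),blue=(.4514,-.0713),green=(.459,-.151)).items():
    H=S[np.hypot(S[:,0]-w[0],S[:,1]-w[1])<.03]
    if len(H): print(n,np.round(((H.min(0)+H.max(0))/2)[:2]-w,4),H[:,2].max(),len(H))
i=cv2.imread('pics/s5.png')[90:230,140:370]; cv2.imwrite('pics/s5c.png',cv2.resize(i,None,fx=3,fy=3))
E
```

```text
yellow [-0.0028 -0.0009] 0.098114215377894 158
red [-0.0041 -0.0013] 0.09778766158415031 156
blue [-0.0036 -0.002 ] 0.09795372850207551 153
green [-0.0038 -0.0007] 0.09759035443017405 158
```

View pics/s5c.png

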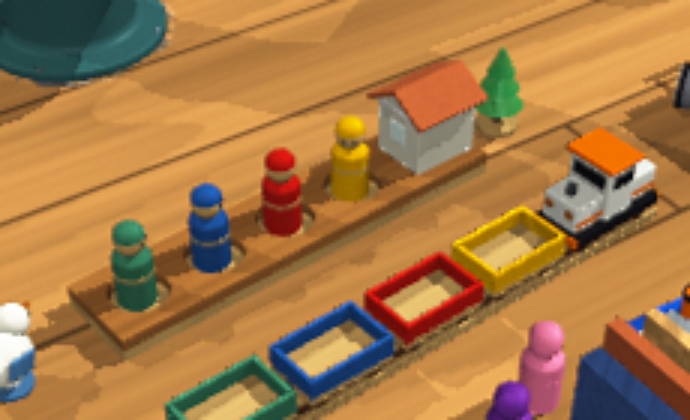

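All four stand upright in their wells, in riding order from the house: yellow (350,160), red (282,190), blue (210,228), green (134,265). Each is within about 4 mm of its place's centre, and the arm is clear.

```bash
python3 -c "
from station import env
print(env.sign_off())"
```

```text
the job is handed in; nothing more can be done
None
```

The four passengers stand upright in their places in riding order from the station house (yellow, red, blue, green), each within about 4 mm of its place's centre by the top camera, and the job is handed in; no verdict was returned.

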